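Open a deep-well air valve with the T-key

ROBOT

A 6-joint arm with a two-finger parallel gripper is mounted at the origin on the work surface. World frame = base frame: x ahead of the robot, y to its left, z up, the work surface at z = 0. Lengths are in mm, angles in rad, forces in N, time in s.
With the tool pointing down it reaches from about 275 to 775 mm from the base axis. Payload 14.6 kg.
Tool frame: the origin (TCP) lies at the centre of the arm's flange, where the gripper is bolted on; the fingertips stand 173 mm ahead of it and the grasp point (between the pads) lies 155 mm ahead of it; z points along the fingers, y is the line along which they close (so a half turn about z gives the same grasp; the last joint's range is limited). The gripper opens to 85 mm and grips with 20 to 120 N. Pads are 22 mm wide; open, the fingers measure 114 mm over their backs; the gripper's body (76 mm by 85 mm) begins 54 mm behind the grasp point. The pads swing forward as they close: fully open they stand 13 mm farther back than shut.
Start: joints at [1.125, 0.263, -0.048, 1.259, 0, 1.415], TCP at [150.532, 502.96, 404.678] pointing down, gripper open.
Joint ranges: [-2.65, 2.65], [-0.89, 1.7], [-1.18, 1.37], [-2.13, 2.11], [-1.35, 1.29], [-3.14, 3.14]. Speed limits (rad/s): [1.89, 1.89, 2.57, 2.79, 3.14, 3.14].

INTERFACE

Orientations are given as a rotation vector (axis times angle).
In Python, from plant import arm gives the robot as it stands.
- The arm moves only by the tool play_rows, never from a script. Its argument "targets" is a list of rows, each an object of numbers: "tx", "ty", "tz": the shift along the tool's x, y, z in mm; "yaw": the turn about the tool's z in rad. A call has 1 to 5 rows; each row shifts and turns the commanded pose from where the row before left it, along the tool's axes as they then stand; what a row does not reach is not made up. A row lasts 1/12 s, in which the tool goes at most 41.7 mm and 7.16 degrees, less where a joint would pass 70% of its speed; a pose out of reach is approached as far as the arm can. A call with a gripper value outside its range is refused whole. "gripper" is the finger opening in mm, from 0 to 85.4, set as the call begins (left out, the last holds). The fingers move at their own pace and stop on an object; "squeeze" is the grip in N (left out, the last holds). Time passes only in rows, so rows that do not move let the fingers close. It gives the time, the measured TCP pose, the force, the opening and the grip force at its end, in the units of the state.
- arm.state(): the state, without advancing time (a new reading comes with each control period).
- arm.capture(name): name is "scene" or "top" or "wrist"; returns a dict with "image" (384x512x3 uint8, red, green, blue), "fx", "fy", "cx", "cy" (pixels), "distortion" ([k1, k2, p1, p2, k3] as OpenCV has them; the pictures are not rectified), "cam_to_world" (4x4, takes a point from camera to world coordinates); the wrist camera has in their place "mount" (4x4, takes a point from camera to tool coordinates, whose origin is the TCP and whose axes are the flange's). Camera axes: x right, y up, looking along -z (the intrinsics and any distortion apply to the point x, -y, -z); pixel columns grow to the right and rows downward; lengths in mm; the calibration is good to about 2 mm. A picture is of the moment at which its call begins: read the wrist's pose just before it. There is no depth.
- arm.sign_off(): hands the job in; it is judged then, once.
The state is a dict: "clock": time; "qpos": joint angles; "joint_vel": joint speeds; "joint_torque": joint torques, N m; "tcp_pos": TCP position; "eef_rot": TCP orientation; "ft_force": force on the tool from outside, world axes, zero at the start; "ft_torque": the same for the moment, N m; "width": opening from 0.0 (shut) to 1.0 (fully open); "gripper_force": force on a finger pad.
Only numpy, scipy, OpenCV 4.12 (cv2) and the standard library are available. Lean on these libraries where they do the work, as an engineer would, in place of code of your own. Each camera call takes 0.05 s, during which the arm holds its last target. There are 200 camera calls.

TASK

Take the red-handled T-key from the wooden holder, lower it down the well of the blue air valve until its socket is fully home on the square spindle, and with it turn the spindle anticlockwise (seen from above) all the way to the open stop. Feel for the square with light pressure only, about 10 N at most, because the spindle stands on a spring that must not be driven to the bottom, and do not strain against the stop. Then draw the key out and stand it upright, gently, back in its hole in the holder, leaving everything else alone.

Things in the scene. Friction and masses are not known exactly. Their poses are not given: they have to be found in the camera images.
- key: Steel T-key, 300 g, 167 mm tall, standing in the holder's larger hole. Origin: centre of its lower end (socket mouth); z runs up the key. The lowest 32 mm is a socket, at most 32 mm across corners, with a 17.4 mm square hole, 26 mm deep, open downwards, sides parallel to x and y. A 13 mm rod joins it to the handle bar, which lies along x
- holder: fixed pale wooden block 100 x 130 x 70 mm tall, origin at the centre of its underside. Two square holes, 58 mm deep: 40 mm wide for the key at (0, -22) mm, 22 mm wide at (0, +40) mm with a yellow-handled nut driver standing in it, whose top is 132 mm above the table
- key_hole (a point): centre of the floor of the key's hole in the holder, 12 mm above the table; the key's origin stands here, to a few mm, at the start and at the end
- valve: fixed blue cast valve; origin: centre of its underside. Round foot 150 mm across, 20 mm tall; on it an eight-sided tower 60 mm across, 135 mm tall, with brass-flanged pipe stubs to +x and -x that reach 100 mm from its axis, up to 91 mm high. A yellow pointer on the foot turns with the spindle from a red mark (shut) to a green mark (open)
- well_mouth (a point): centre of the well's mouth, on top of the tower, z up. The well is eight-sided, 38 mm across flats, 115 mm deep to its floor; the spindle stands on its axis
- key_bar (a point): centre of the key's red handle bar, 158 mm above the key's origin, x along the bar: 100 mm long (x), 14 mm thick (y), 18 mm tall
- spindle_tip (a point): rest place of the square spindle's tip, 90 mm below the well's mouth, 45 mm above the table. Its nose widens over 8 mm from 7 to 16 mm square; below, 16 mm square. Unaligned, the socket stops 5 to 8 mm past the tip; fully home is 15 to 24 mm past. How the square is set about the axis varies, no reading or mark tells it (this point's yaw neither): find it by feel; it repeats every 90 degrees
- spindle (a joint): turn of the spindle (rad), growing anticlockwise seen from above: 0 at the shut stop, 1.57 at the open stop, both hard; it counts as open above 1.4. It starts between 0 and 0.25, turns against about 0.15 N m of friction (0.2 to 0.3 at the wrist; 0.4 there says it has met a stop, 0.6 strains it) and stays where it is left
- plunger (a joint): how far the spindle is pressed down on its spring (m): 0 when free, 0.012 at the bottom. It takes about 3 N to start and 1 N more for each mm; it springs back up into the socket when the square hole comes round to it, but sticks while the key is twisted hard: ease the twist
- jar: clear jar with a steel lid, 68 mm across, 95 mm tall; bystander, leave it alone; origin at its underside
- can: can with a green label, 66 mm across, 120 mm tall; bystander, leave it alone; origin at its underside
- tape: blue roll of tape, 90 mm across, 25 mm tall, lying flat; bystander, leave it alone; origin at its underside
- wrench: steel wrench lying on the bench; bystander, leave it alone; origin at its underside
- screwdriver: orange-handled screwdriver lying on the bench; bystander, leave it alone; origin at its underside
- hammer: hammer lying on the bench; bystander, leave it alone; origin at its underside
- driver: yellow-handled nut driver, 28 mm across, 120 mm tall, standing in the holder's smaller hole; bystander, leave it alone; origin at its underside
Mind the look-alikes: they are no part of the job. What is shaped like the key but green is not meant. Leave any purple look-alike of the valve alone.

How it is judged:
By the outcome, as a careful person would: the job done as asked, in the order asked, and still so for the second after the job is handed in, with the robot touching nothing.
It also fails if it takes over 64 s, if anything falls off the work surface, if the arm or the gripper's body presses on something with over 40 N, if the wrist force passes 120 N, or if a joint passes its speed limit or range.

## Working session

There is one attempt and no reset: what is moved stays moved. The work goes in short steps, Python scripts to look and compute and a tool call to move; the robot and the scene stay as the last step left them, time stands still between calls to the robot, and variables do not carry over. Pictures are saved under pics/ and viewed, at most 10 in all, crops included, and the job is handed in when it is done.

Besides the shell and the picture viewer there is one more tool, called after "Emit:" by a JSON object that holds its "op" and its "data", one argument or row to a line. play_rows: Moves the arm, as the interface text tells. Its arguments: {"type":"object","properties":{"targets":{"type":"array"},"gripper":{"type":"number"},"squeeze":{"type":"number"}},"required":["targets"]}

```bash
mkdir -p pics
cat > h.py <<'E'
import numpy as np, cv2, json
from scipy.spatial.transform import Rotation as R
from plant import arm
def snap(n,f):
    s=arm.state(); c=arm.capture(n)
    if 'cam_to_world' in c: T=np.array(c['cam_to_world'])
    else:
        W=np.eye(4); W[:3,:3]=R.from_rotvec(s['eef_rot']).as_matrix(); W[:3,3]=s['tcp_pos']; T=W@np.array(c['mount'])
    cv2.imwrite(f'pics/{f}.png',np.ascontiguousarray(c['image'][:,:,::-1]))
    json.dump(dict(T=T.tolist(),K=[c['fx'],c['fy'],c['cx'],c['cy']],d=list(map(float,c['distortion']))),open(f'pics/{f}.json','w'))
def cam(f):
    c=json.load(open(f'pics/{f}.json'));fx,fy,cx,cy=c['K'];return np.array(c['T']),np.array([[fx,0,cx],[0,fy,cy],[0,0,1.]]),np.array(c['d'])
def ray(f,uv):
    T,K,d=cam(f);p=cv2.undistortPoints(np.array([[uv]],float),K,d)[0,0]
    return T[:3,3],T[:3,:3]@np.array([p[0],-p[1],-1])
def atz(f,uv,z):
    o,r=ray(f,uv);return o+r*(z-o[2])/r[2]
def proj(f,P):
    T,K,d=cam(f);P=np.atleast_2d(P).astype(float);q=(P-T[:3,3])@T[:3,:3];q=q*[1,-1,-1]
    return cv2.projectPoints(q,np.zeros(3),np.zeros(3),K,d)[0][:,0]
E
python3 - <<'E'
from h import *
for n in('top','scene','wrist'): snap(n,n+'0')
a=[cv2.imread(f'pics/{n}0.png') for n in('top','scene')]
cv2.imwrite('pics/a.png',cv2.resize(a[0],(800,600),interpolation=cv2.INTER_CUBIC))
cv2.imwrite('pics/b.png',cv2.resize(a[1],(800,600),interpolation=cv2.INTER_CUBIC))
s=arm.state();print(s)
for n in('top0','scene0','wrist0'):T,K,d=cam(n);print(n,T.round(2).tolist(),K.tolist(),d)
E
```

```text
{'clock': 0.15, 'qpos': array([ 1.12469903e+00,  2.63384281e-01, -4.87560147e-02,  1.25940751e+00,
       -1.81104542e-06,  1.41549440e+00]), 'joint_vel': array([ 0.00019394, -0.00145489,  0.00271414,  0.00060264, -0.00085174,
        0.0008901 ]), 'joint_torque': array([ 1.76401463e-03, -6.37823439e+01,  3.84649730e+01,  1.05489246e-02,
       -7.81578296e-05,  2.73889856e-05]), 'tcp_pos': array([150.499831  , 502.89108891, 404.36333126]), 'eef_rot': array([-4.55140544e-01, -3.10822500e+00,  1.12821684e-03]), 'ft_force': array([-0.08460975,  0.32688057, -0.51708773]), 'ft_torque': array([-0.01239535,  0.0231771 , -0.01776937]), 'gripper_force': 0.0, 'width': 1.0018320090253636}
top0 [[-0.0, 0.99, -0.12, 375.74], [-1.0, -0.01, -0.01, 15.97], [-0.02, 0.12, 0.99, 1622.6], [0.0, 0.0, 0.0, 1.0]] [[469.05706000279577, 0.0, 261.7455697545937], [0.0, 469.05706000279577, 188.3649297122204], [0.0, 0.0, 1.0]] [-0.15489737  0.          0.          0.          0.        ]
scene0 [[-0.06, -0.71, 0.7, 1583.93], [1.0, -0.05, 0.03, 81.7], [0.01, 0.7, 0.71, 1160.16], [0.0, 0.0, 0.0, 1.0]] [[499.2804753154126, 0.0, 257.4879762647146], [0.0, 499.2804753154126, 189.56852556889353], [0.0, 0.0, 1.0]] [-0.12586921  0.          0.          0.          0.        ]
wrist0 [[0.29, -0.91, -0.31, 69.45], [0.96, 0.27, 0.09, 527.35], [-0.0, -0.32, 0.95, 373.1], [0.0, 0.0, 0.0, 1.0]] [[291.67401552622124, 0.0, 251.97818038592396], [0.0, 291.67401552622124, 189.64346590551338], [0.0, 0.0, 1.0]] [-0.05578294  0.          0.          0.          0.        ]
```

View pics/a.png

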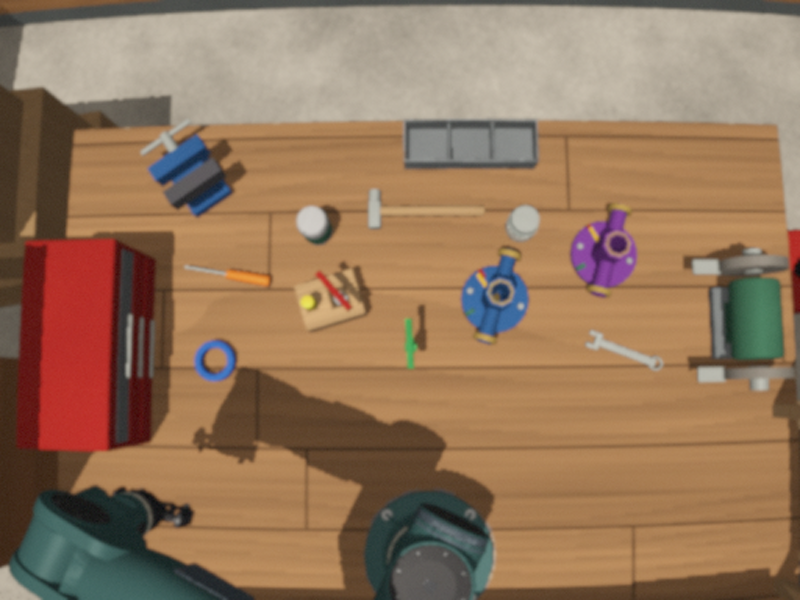

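View pics/b.png

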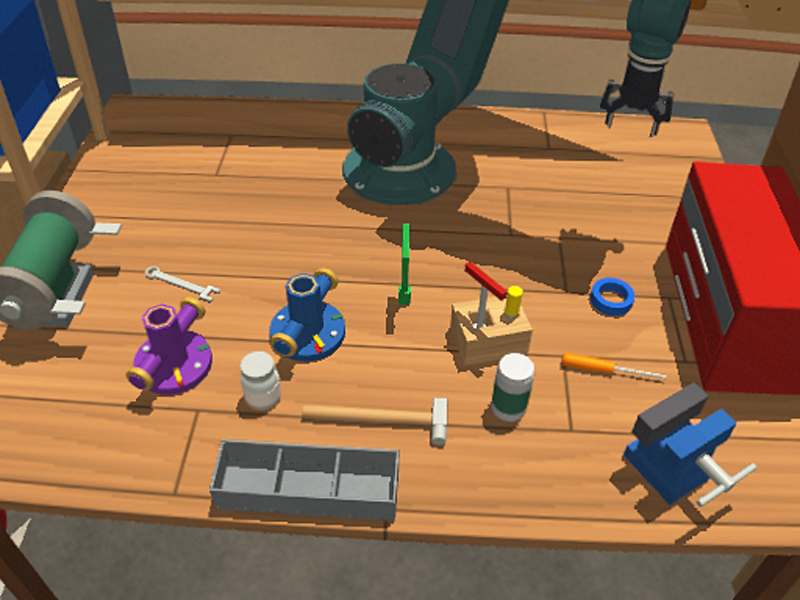

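The top view shows the key bar centred at about (334,291), the holder around it, and the blue valve's mouth at (500,291). The green look-alike is at (410,343) and the purple one at (618,243). The scene view has the key bar at (486,280) and the blue mouth at (303,287).

Run:
```python
from h import *
k=.64
def tri(a,b):
    (o,r),(p,q)=ray('top0',a),ray('scene0',b);t=np.linalg.lstsq(np.c_[r,-q],p-o,rcond=None)[0];return ((o+r*t[0]+p+q*t[1])/2).round(1), np.linalg.norm(o+r*t[0]-p-q*t[1]).round(1)
print('bar',atz('top0',(334*k,291*k),179),tri((334*k,291*k),(486*k,280*k)))
print('barends',atz('top0',(318*k,273*k),179),atz('top0',(349*k,308*k),179))
print('mouth',atz('top0',(500.5*k,291*k),135),tri((500.5*k,291*k),(303*k,287*k)))
print('driver',atz('top0',(307*k,302*k),132))
a=[cv2.imread(f'pics/{n}0.png') for n in('top','scene')]
t=cv2.resize(a[0][160:225,180:270],(800,578),interpolation=cv2.INTER_CUBIC)
u=cv2.resize(a[0][150:225,285:350],(520,600),interpolation=cv2.INTER_CUBIC)
cv2.imwrite('pics/c.png',np.hstack([cv2.resize(t,(415,300)),cv2.resize(u,(260,300))]))
```

```text
bar [557.22201507 186.37099756 179.        ] (array([558.4, 189.8, 170. ]), np.float64(4.6))
barends [593.73107709 218.82461494 179.        ] [523.01519658 156.22829855 179.        ]
mouth [ 560.41638336 -149.67015314  135.        ] (array([ 560.7, -148.2,  131.4]), np.float64(3.7))
driver [540.72208251 247.59504164 132.        ]
```

Run:
```python
from h import *
s=arm.state();M=R.from_rotvec(s['eef_rot']).as_matrix();print(M.round(3));print(s['qpos'])
c=np.array(arm.capture('wrist')['mount']);print(c.round(2).tolist())
h=np.arctan2(M[1,0],M[0,0]);print('x heading',h)
d=M.T@(np.array([557,187,450])-s['tcp_pos']);print(d)
```

```text
[[-0.958  0.287 -0.   ]
 [ 0.287  0.958 -0.001]
 [ 0.    -0.001 -1.   ]]
[ 1.12469903e+00  2.63384281e-01 -4.87560147e-02  1.25940751e+00
 -1.81104542e-06  1.41549440e+00]
[[-0.0, 0.95, 0.32, 84.66], [1.0, 0.0, -0.0, 0.23], [-0.0, 0.32, -0.95, 31.18], [0.0, 0.0, 0.0, 1.0]]
x heading 2.850797242146063
[-479.99899238 -186.113216    -45.55338767]
```

View pics/c.png

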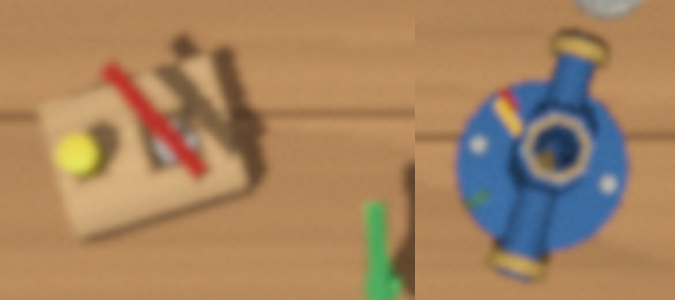

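Emit:
{"op": "play_rows", "data": {
  "targets": [
    {"tx":-37,"ty":-14.3,"tz":-3.5},
    {"tx":-37,"ty":-14.3,"tz":-3.5},
    {"tx":-37,"ty":-14.3,"tz":-3.5},
    {"tx":-37,"ty":-14.3,"tz":-3.5},
    {"tx":-37,"ty":-14.3,"tz":-3.5}
  ]
}}

```text
invalid input
```

Emit:
{"op": "play_rows", "data": {
  "targets": [
    {"tx":-37,"ty":-14.3,"tz":-3.5},
    {"tx":-37,"ty":-14.3,"tz":-3.5},
    {"tx":-37,"ty":-14.3,"tz":-3.5},
    {"tx":-37,"ty":-14.3,"tz":-3.5},
    {"tx":-37,"ty":-14.3,"tz":-3.5}
  ]
}}

```text
invalid input
```

Emit:
{"op": "play_rows", "data": {
  "targets": [
    {"tx":-37,"ty":-14.3,"tz":-3.5},
    {"tx":-37,"ty":-14.3,"tz":-3.5},
    {"tx":-37,"ty":-14.3,"tz":-3.5},
    {"yaw":-0.12},
    {"yaw":-0.12}
  ]
}}

```text
invalid input
```

Emit:
{"op": "play_rows", "data": {
  "targets": [
    {"yaw":-0.12},
    {"yaw":-0.12},
    {"yaw":-0.12},
    {"yaw":-0.12},
    {"yaw":-0.12}
  ]
}}

```text
invalid input
```

Emit:
{"op": "play_rows", "data": {
  "targets": [
    {"yaw":-0.12},
    {"yaw":-0.055},
    {"yaw":0}
  ]
}}

```text
invalid input
```

Run:
```python
from h import *
snap('wrist','w1');s=arm.state();print(s['tcp_pos'],s['qpos'],s['clock'],s['ft_force'],s['ft_torque'])
cv2.imwrite('pics/d.png',cv2.resize(cv2.imread('pics/w1.png'),(800,600),interpolation=cv2.INTER_CUBIC))
```

```text
[150.52777157 502.92949168 404.44790463] [ 1.12467913e+00  2.63338008e-01 -4.85910661e-02  1.25939060e+00
  1.31917575e-05  1.41546286e+00] 0.25 [-0.17029415  0.40718086  0.71624502] [-0.00165756  0.0102559   0.03043776]
```

View pics/d.png

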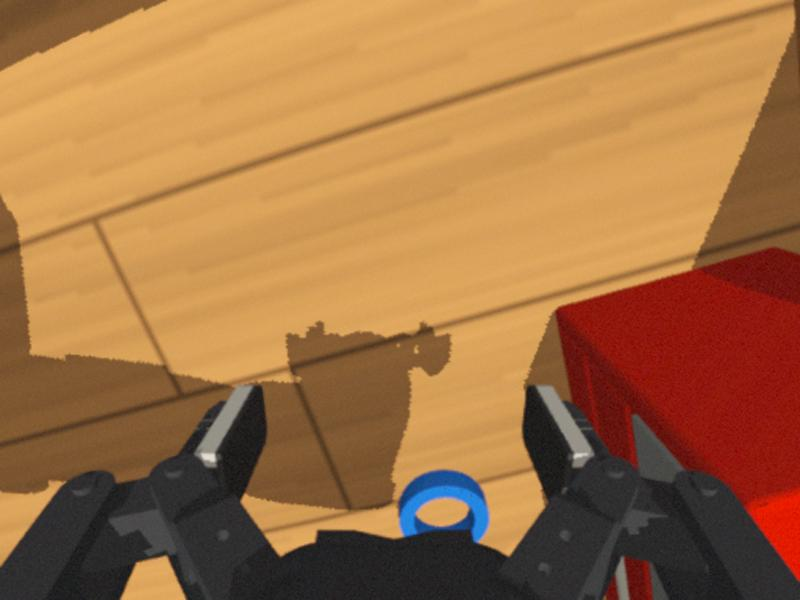

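The moves were refused, so the arm is still at the start; that view shows only the start area with the tape at (443,500). The rows probably need all four fields.

Emit:
{"op": "play_rows", "data": {
  "targets": [
    {"tx":-37,"ty":-14.3,"tz":-3.5,"yaw":0},
    {"tx":-37,"ty":-14.3,"tz":-3.5,"yaw":0},
    {"tx":-37,"ty":-14.3,"tz":-3.5,"yaw":0},
    {"tx":-37,"ty":-14.3,"tz":-3.5,"yaw":0},
    {"tx":-37,"ty":-14.3,"tz":-3.5,"yaw":0}
  ]
}}

```text
clock: 0.67
tcp_pos: [308.3, 380.0, 422.4]
eef_rot: [0.454, 3.108, 0.0]
ft_force: [0.2, 0.7, 0.8]
width: 1.001
gripper_force: 0.0
```

Emit:
{"op": "play_rows", "data": {
  "targets": [
    {"tx":-37,"ty":-14.3,"tz":-3.5,"yaw":0},
    {"tx":-37,"ty":-14.3,"tz":-3.5,"yaw":0},
    {"tx":-37,"ty":-14.3,"tz":-3.5,"yaw":0},
    {"tx":-37,"ty":-14.3,"tz":-3.5,"yaw":0},
    {"tx":-37,"ty":-14.3,"tz":-3.5,"yaw":0}
  ]
}}

```text
clock: 1.08
tcp_pos: [465.2, 258.2, 439.9]
eef_rot: [0.455, 3.108, 0.0]
ft_force: [0.3, 1.5, -0.5]
width: 1.002
gripper_force: 0.0
```

Emit:
{"op": "play_rows", "data": {
  "targets": [
    {"tx":-37,"ty":-14.3,"tz":-3.5,"yaw":0},
    {"tx":-37,"ty":-14.3,"tz":-3.5,"yaw":0},
    {"tx":-37,"ty":-14.3,"tz":-3.5,"yaw":0},
    {"tx":0,"ty":0,"tz":0,"yaw":-0.12},
    {"tx":0,"ty":0,"tz":0,"yaw":-0.12}
  ]
}}

```text
clock: 1.5
tcp_pos: [559.8, 185.3, 449.4]
eef_rot: [-0.076, -3.14, 0.0]
ft_force: [-0.2, 0.6, -1.6]
width: 0.997
gripper_force: 0.0
```

Emit:
{"op": "play_rows", "data": {
  "targets": [
    {"tx":0,"ty":0,"tz":0,"yaw":-0.12},
    {"tx":0,"ty":0,"tz":0,"yaw":-0.12},
    {"tx":0,"ty":0,"tz":0,"yaw":-0.12},
    {"tx":0,"ty":0,"tz":0,"yaw":-0.12},
    {"tx":0,"ty":0,"tz":0,"yaw":-0.12}
  ]
}}

```text
clock: 1.92
tcp_pos: [558.0, 186.9, 450.1]
eef_rot: [0.861, -3.021, -0.0]
ft_force: [0.5, -0.1, -0.9]
width: 1.0
gripper_force: 0.0
```

Emit:
{"op": "play_rows", "data": {
  "targets": [
    {"tx":0,"ty":0,"tz":0,"yaw":-0.12},
    {"tx":0,"ty":0,"tz":0,"yaw":-0.055},
    {"tx":0,"ty":0,"tz":0,"yaw":0}
  ]
}}

```text
clock: 2.17
tcp_pos: [558.0, 186.9, 450.0]
eef_rot: [1.117, -2.936, -0.0]
ft_force: [0.4, 0.5, -0.2]
width: 1.002
gripper_force: 0.0
```

Run:
```python
from h import *
snap('wrist','w1');s=arm.state();print(s['tcp_pos'],s['qpos'],s['clock'],s['ft_force'],s['ft_torque'])
cv2.imwrite('pics/d.png',cv2.resize(cv2.imread('pics/w1.png'),(800,600),interpolation=cv2.INTER_CUBIC))
```

```text
[558.04281038 186.94772812 450.06024531] [ 1.84844488e-01  3.69115469e-01  2.31557424e-01  1.43349089e+00
 -1.51050466e-05 -5.38088482e-01] 2.2167 [0.17818088 0.31141887 0.85735229] [0.00572181 0.01881775 0.01257648]
```

View pics/d.png

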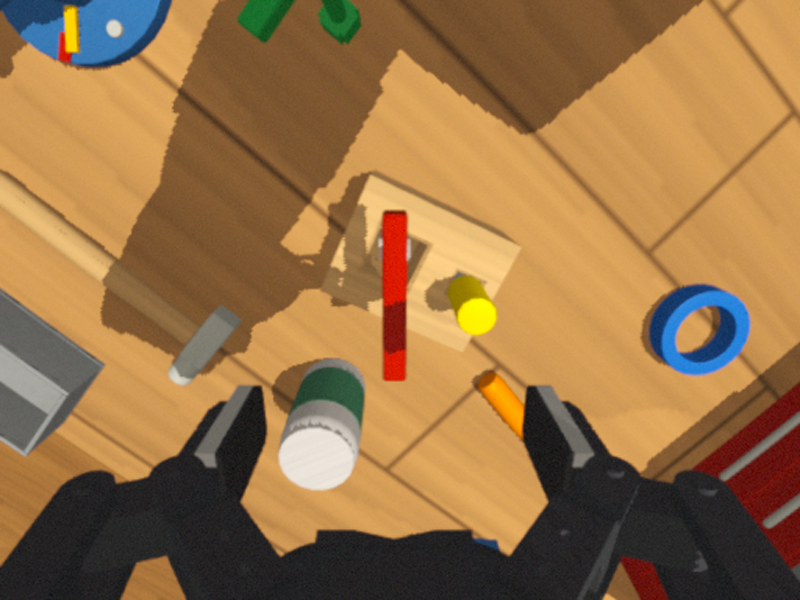

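The wrist view shows the red bar running from (396,212) to (395,380), parallel to the image's vertical. The holder's top corners are at about (372,174), (520,245), (466,350) and (321,288), with the driver at (477,318) and the can at (320,455).

Run:
```python
from h import *
k=.64
e=[atz('w1',(396*k,212*k),179),atz('w1',(395*k,380*k),179)];print('bar ends',np.round(e,1), 'mid',np.mean(e,0), 'len',np.linalg.norm(e[0]-e[1]))
d=e[0]-e[1];print('heading',np.arctan2(d[1],d[0])+np.pi)
C=[atz('w1',(u*k,v*k),70)[:2] for u,v in((372,174),(520,245),(466,350),(321,288))];print(np.round(C,1))
print('driver',atz('w1',(477,318) and (475*k,316*k),132))
def bar(P):return proj
# fit holder
from scipy.optimize import least_squares
L=np.array([(-50,-65),(-50,65),(50,65),(50,-65)])
C=np.array(C)
def f(p,L=L):
    c,s=np.cos(p[2]),np.sin(p[2]);return L@np.array([[c,s],[-s,c]])+p[:2]
best=min((least_squares(lambda p:(f(p)-C).ravel(),[550,200,y]) for y in(.26,3.4)),key=lambda r:r.cost)
print('holder',best.x,best.cost,'keyhole',f(best.x,np.array([[0,-22]])),'drv',f(best.x,np.array([[0,40]])))
s=arm.state();M=R.from_rotvec(s['eef_rot']).as_matrix();g=np.mean(e,0);g[2]=170+155
print('move',M.T@(g-s['tcp_pos']))
```

```text
bar ends [[519.6 156.7 179. ]
 [594.1 222.3 179. ]] mid [556.84420728 189.50442394 179.        ] len 99.18801311342966
heading 0.7221437116170524
[[521.8 135.6]
 [485.6 257.3]
 [578.2 289. ]
 [616.5 163.1]]
driver [541.23462099 247.92241375 132.        ]
holder [5.50535277e+02 2.11246479e+02 2.97538377e-01] 5.233597286044084 keyhole [[556.98496482 190.21313592]] drv [[538.8085714  249.48892121]]
move [ -0.82077677   2.69559758 125.06037894]
```

Emit:
{"op": "play_rows", "data": {
  "targets": [
    {"tx":-0.8,"ty":2.7,"tz":0,"yaw":0},
    {"tx":0,"ty":0,"tz":40,"yaw":0},
    {"tx":0,"ty":0,"tz":40,"yaw":0},
    {"tx":0,"ty":0,"tz":30,"yaw":0},
    {"tx":0,"ty":0,"tz":15,"yaw":0}
  ]
}}

```text
clock: 2.63
tcp_pos: [555.7, 189.5, 321.5]
eef_rot: [1.108, -2.935, -0.001]
ft_force: [-0.2, -0.5, -1.5]
width: 1.006
gripper_force: 0.0
```

Emit:
{"op": "play_rows", "data": {
  "targets": [
    {"tx":0,"ty":0,"tz":0,"yaw":0},
    {"tx":0,"ty":0,"tz":0,"yaw":0},
    {"tx":0,"ty":0,"tz":0,"yaw":0},
    {"tx":0,"ty":0,"tz":0,"yaw":0},
    {"tx":0,"ty":0,"tz":0,"yaw":0}
  ],
  "gripper": 0,
  "squeeze": 60
}}

```text
clock: 3.05
tcp_pos: [557.2, 189.6, 326.4]
eef_rot: [-1.112, 2.936, -0.001]
ft_force: [0.1, 0.3, 0.4]
width: 0.301
gripper_force: 0.0
```

Emit:
{"op": "play_rows", "data": {
  "targets": [
    {"tx":0,"ty":0,"tz":0,"yaw":0},
    {"tx":0,"ty":0,"tz":0,"yaw":0},
    {"tx":0,"ty":0,"tz":0,"yaw":0},
    {"tx":0,"ty":0,"tz":0,"yaw":0}
  ]
}}

```text
clock: 3.38
tcp_pos: [557.3, 189.4, 326.2]
eef_rot: [-1.112, 2.936, -0.001]
ft_force: [1.3, -1.6, 6.8]
width: 0.151
gripper_force: 58.9
```

Run:
```python
from h import *
s=arm.state();print(s)
```

```text
{'clock': 3.3833, 'qpos': array([ 1.89399826e-01,  4.02956127e-01, -5.20190776e-02,  1.11359121e+00,
       -4.99173619e-04, -5.34531142e-01]), 'joint_vel': array([-0.00110752,  0.00096153,  0.00075706, -0.00029143, -0.00109866,
       -0.0010186 ]), 'joint_torque': array([ 8.83709807e-01, -7.12465596e+01,  3.44071233e+01,  2.54295431e-01,
        5.36024496e-01,  1.07994780e-02]), 'tcp_pos': array([557.25795988, 189.44650786, 326.20726514]), 'eef_rot': array([-1.11173044e+00,  2.93605144e+00, -1.37298918e-03]), 'ft_force': array([ 1.3059673 , -1.56167119,  6.79254668]), 'ft_torque': array([-0.3641879 , -0.23224627, -0.00475506]), 'gripper_force': 58.8650643825531, 'width': 0.15066235511612325}
```

Emit:
{"op": "play_rows", "data": {
  "targets": [
    {"tx":0,"ty":0,"tz":-10,"yaw":0},
    {"tx":0,"ty":0,"tz":-35,"yaw":0},
    {"tx":0,"ty":0,"tz":-35,"yaw":0},
    {"tx":0,"ty":0,"tz":-35,"yaw":0},
    {"tx":0,"ty":0,"tz":-35,"yaw":0}
  ]
}}

```text
clock: 3.8
tcp_pos: [556.1, 189.4, 477.5]
eef_rot: [1.113, -2.938, -0.0]
ft_force: [1.2, 0.4, -3.9]
width: 0.149
gripper_force: 59.2
```

Emit:
{"op": "play_rows", "data": {
  "targets": [
    {"tx":10,"ty":-11.5,"tz":0,"yaw":0},
    {"tx":24,"ty":-27,"tz":0,"yaw":0},
    {"tx":24,"ty":-27,"tz":0,"yaw":0},
    {"tx":24,"ty":-27,"tz":0,"yaw":0},
    {"tx":24,"ty":-27,"tz":0,"yaw":0}
  ]
}}

```text
clock: 4.22
tcp_pos: [556.0, 28.4, 475.8]
eef_rot: [-1.114, 2.938, 0.0]
ft_force: [1.6, 0.0, -3.2]
width: 0.152
gripper_force: 59.2
```

Emit:
{"op": "play_rows", "data": {
  "targets": [
    {"tx":24,"ty":-27,"tz":0,"yaw":0},
    {"tx":20,"ty":-22.5,"tz":0,"yaw":0},
    {"tx":0,"ty":0,"tz":0,"yaw":0},
    {"tx":0,"ty":0,"tz":0,"yaw":0}
  ]
}}

```text
clock: 4.55
tcp_pos: [556.2, -37.8, 475.5]
eef_rot: [1.109, -2.939, -0.001]
ft_force: [-0.1, 1.0, -2.9]
width: 0.15
gripper_force: 59.3
```

Run:
```python
from h import *
snap('wrist','w2');s=arm.state();print({k:s[k] for k in('clock','tcp_pos','qpos','ft_force','ft_torque','width','gripper_force')})
print(proj('w2',[[560,-149,135]]))
cv2.imwrite('pics/e.png',cv2.resize(cv2.imread('pics/w2.png'),(800,600),interpolation=cv2.INTER_CUBIC))
```

```text
{'clock': 4.6, 'tcp_pos': array([556.26907574, -36.7020159 , 475.56811224]), 'qpos': array([-2.12143162e-01,  3.12316024e-01,  2.13550004e-01,  1.47220913e+00,
        4.12899116e-04, -9.35150633e-01]), 'ft_force': array([-0.30037124,  0.82800565, -3.01495218]), 'ft_torque': array([ 0.00375319, -0.00648822, -0.01203676]), 'width': 0.15226547997111098, 'gripper_force': 59.25636291503906}
[[166.50858074 104.81171615]]
```

View pics/e.png

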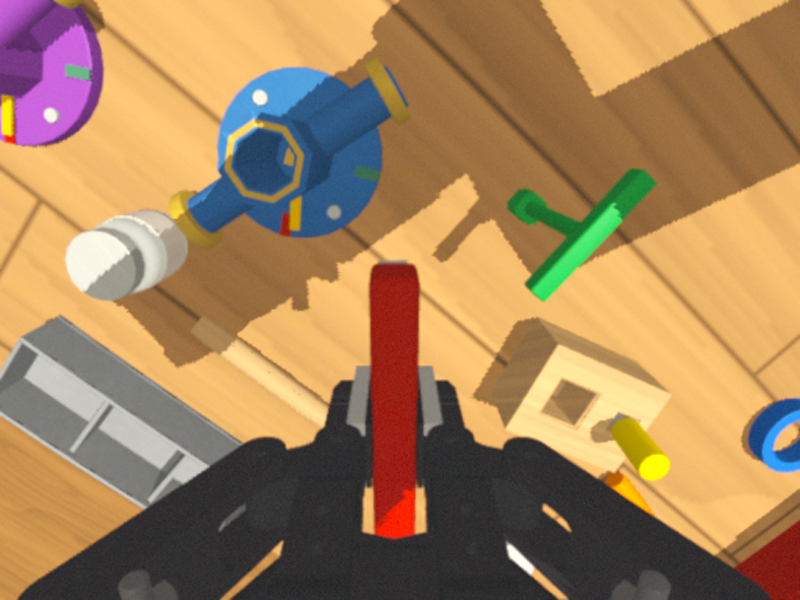

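The picture shows the well's brass-ringed mouth centred near (264,159), with the spindle in it at (292,157). The key is held straight, with its bar running from (395,265) to (395,535). The empty key hole is at about (571,402), the jar at (125,255) and the green key at (590,230).

Run:
```python
from h import *
k=.64
im=cv2.imread('pics/w2.png');hsv=cv2.cvtColor(im,cv2.COLOR_BGR2HSV)
m=np.zeros(im.shape[:2],np.uint8);m[68:135,138:202]=cv2.inRange(hsv,(10,60,110),(32,255,255))[68:135,138:202]
n,l,st,ce=cv2.connectedComponentsWithStats(m);i=1+np.argmax(st[1:,4]);print(st[i],ce[i])
v,u=np.nonzero(l==i);c,r=cv2.minEnclosingCircle(np.c_[u,v].astype(np.float32));print(c,r)
ell=cv2.fitEllipse(cv2.convexHull(np.c_[u,v].astype(np.float32)));print(ell)
for p in(c,ell[0],(264*k,159*k)):print('mouth',atz('w2',p,135))
print('r mm',r*np.linalg.norm(atz('w2',(170,100),135)-atz('w2',(169,100),135)))
print('hole',atz('w2',(571*k,402*k),70))
M=R.from_rotvec(arm.state()['eef_rot']).as_matrix();print(M.round(4))
g=atz('w2',ell[0],135);g[2]=475.6;print(M.T@(g-arm.state()['tcp_pos']))
```

```text
[144  77  50  53 591] [168.32318105 102.58714044]
(168.4409942626953, 102.87407684326172) 26.922880172729492
((168.5467987060547, 102.70005798339844), (48.86737060546875, 53.57459259033203), 151.69064331054688)
mouth [ 557.13723336 -148.63558721  135.        ]
mouth [ 556.92646482 -148.65606624  135.        ]
mouth [ 555.89602679 -148.890626    135.        ]
r mm 27.771755314653692
hole [556.12958807 190.08038823  70.        ]
[[-7.498e-01 -6.616e-01 -1.000e-04]
 [-6.616e-01  7.498e-01  4.000e-04]
 [-2.000e-04  4.000e-04 -1.000e+00]]
[ 7.35806435e+01 -8.43802397e+01 -8.13502532e-02]
```

Emit:
{"op": "play_rows", "data": {
  "targets": [
    {"tx":18.4,"ty":-21.1,"tz":0,"yaw":0},
    {"tx":18.4,"ty":-21.1,"tz":0,"yaw":0},
    {"tx":18.4,"ty":-21.1,"tz":0,"yaw":0},
    {"tx":18.4,"ty":-21.1,"tz":0,"yaw":0},
    {"tx":0,"ty":0,"tz":0,"yaw":0.12}
  ]
}}

```text
clock: 5.02
tcp_pos: [557.5, -150.9, 475.0]
eef_rot: [0.939, -2.997, 0.001]
ft_force: [-0.1, -0.6, -2.9]
width: 0.149
gripper_force: 59.4
```

Emit:
{"op": "play_rows", "data": {
  "targets": [
    {"tx":0,"ty":0,"tz":0,"yaw":0.12},
    {"tx":0,"ty":0,"tz":0,"yaw":0.12},
    {"tx":0,"ty":0,"tz":0,"yaw":0.12},
    {"tx":0,"ty":0,"tz":0,"yaw":0.12},
    {"tx":0,"ty":0,"tz":0,"yaw":0.12}
  ]
}}

```text
clock: 5.43
tcp_pos: [557.4, -147.0, 475.5]
eef_rot: [-0.0, -3.142, -0.001]
ft_force: [0.2, 0.0, -2.0]
width: 0.148
gripper_force: 59.4
```

Emit:
{"op": "play_rows", "data": {
  "targets": [
    {"tx":0,"ty":0,"tz":0,"yaw":0.12},
    {"tx":0,"ty":0,"tz":0,"yaw":0.12},
    {"tx":0,"ty":0,"tz":0,"yaw":0.12},
    {"tx":0,"ty":0,"tz":0,"yaw":0.12},
    {"tx":0,"ty":0,"tz":0,"yaw":0.12}
  ]
}}

```text
clock: 5.85
tcp_pos: [557.4, -147.0, 475.5]
eef_rot: [-0.928, -3.001, -0.0]
ft_force: [-0.3, 0.3, -2.7]
width: 0.153
gripper_force: 59.4
```

Emit:
{"op": "play_rows", "data": {
  "targets": [
    {"tx":0,"ty":0,"tz":0,"yaw":0.08},
    {"tx":0,"ty":0,"tz":0,"yaw":0},
    {"tx":0,"ty":0,"tz":0,"yaw":0}
  ]
}}

```text
clock: 6.1
tcp_pos: [557.4, -147.4, 475.4]
eef_rot: [-1.035, -2.966, -0.0]
ft_force: [-0.0, -0.4, -2.7]
width: 0.154
gripper_force: 59.4
```

Run:
```python
from h import *
snap('wrist','w3');s=arm.state();print({k:s[k] for k in('clock','tcp_pos','qpos','ft_force','ft_torque','width','gripper_force')})
M=R.from_rotvec(s['eef_rot']).as_matrix();print(M.round(4));print(M.T@(np.array([557,-148.8,475.6])-s['tcp_pos']))
cv2.imwrite('pics/f.png',cv2.resize(cv2.imread('pics/w3.png')[:240,90:410],(800,600),interpolation=cv2.INTER_CUBIC))
```

```text
{'clock': 6.15, 'tcp_pos': array([ 557.38394584, -147.59941693,  475.34911913]), 'qpos': array([-4.00190228e-01,  3.47897354e-01,  2.66535114e-01,  1.48942015e+00,
        1.43255763e-04,  2.71389846e-01]), 'ft_force': array([ 0.09398429, -0.28069013, -3.27480109]), 'ft_torque': array([0.03965132, 0.01630577, 0.02795129]), 'width': 0.1523049903574218, 'gripper_force': 59.411659240722656}
[[-7.828e-01  6.222e-01  1.000e-04]
 [ 6.222e-01  7.828e-01  1.000e-04]
 [ 0.000e+00  1.000e-04 -1.000e+00]]
[-0.44645702 -1.17872846 -0.25105911]
```

View pics/f.png

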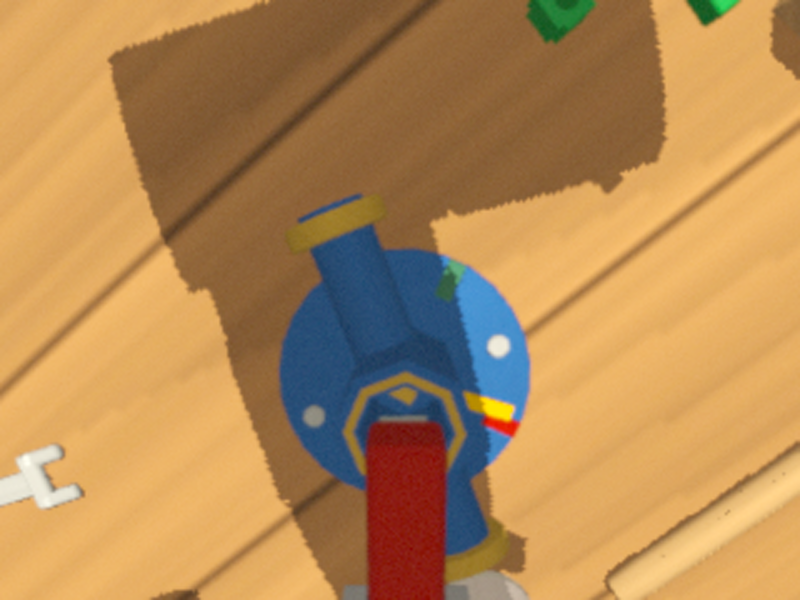

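The crop shows the mouth's ring from x=344 to 467 (centre 405.5) with its top at y=372. The spindle nose is at (404,395), and the bar is centred on x=406, so they line up. The pointer is at the red mark.

Run:
```python
from h import *
c=lambda u,v:(90+u*.4,v*.4)
for y in(-148.8,):
  p=proj('w3',[[557,-148.8,135],[557.38,-147.6,135],[557,-148.8,45]]);print((p-[90,0])/.4)
L,Rr=atz('w3',c(344,430),135),atz('w3',c(467,430),135);print(L,Rr,(L+Rr)/2)
t=atz('w3',c(405.5,372),135);print('top',t)
print('spindle',atz('w3',c(404,392),45))
```

```text
[[402.66391244 431.52254783]
 [405.3408025  430.53324969]
 [403.10179864 388.50980386]]
[ 540.41379374 -168.51794972  135.        ] [ 574.04256487 -126.25964897  135.        ] [ 557.2281793  -147.38879934  135.        ]
top [ 537.11788987 -131.3963319   135.        ]
spindle [ 558.85865109 -149.64122202   45.        ]
```

Emit:
{"op": "play_rows", "data": {
  "targets": [
    {"tx":-0.7,"ty":-0.5,"tz":0,"yaw":0},
    {"tx":0,"ty":0,"tz":16,"yaw":0},
    {"tx":0,"ty":0,"tz":10,"yaw":0},
    {"tx":0,"ty":0,"tz":3,"yaw":0},
    {"tx":0,"ty":0,"tz":3,"yaw":0}
  ]
}}

```text
clock: 6.57
tcp_pos: [557.4, -149.1, 443.0]
eef_rot: [-1.039, -2.964, -0.0]
ft_force: [-0.4, -0.6, -2.2]
width: 0.15
gripper_force: 59.3
```

Emit:
{"op": "play_rows", "data": {
  "targets": [
    {"tx":0,"ty":0,"tz":6,"yaw":0},
    {"tx":0,"ty":0,"tz":10,"yaw":0},
    {"tx":0,"ty":0,"tz":10,"yaw":0},
    {"tx":0,"ty":0,"tz":10,"yaw":0},
    {"tx":0,"ty":0,"tz":10,"yaw":0}
  ]
}}

```text
clock: 6.98
tcp_pos: [557.5, -149.3, 397.0]
eef_rot: [1.04, 2.964, 0.0]
ft_force: [0.3, 0.1, -3.2]
width: 0.149
gripper_force: 59.4
```

Emit:
{"op": "play_rows", "data": {
  "targets": [
    {"tx":0,"ty":0,"tz":10,"yaw":0},
    {"tx":0,"ty":0,"tz":8,"yaw":0},
    {"tx":0,"ty":0,"tz":4,"yaw":0},
    {"tx":0,"ty":0,"tz":2,"yaw":0},
    {"tx":0,"ty":0,"tz":0,"yaw":0}
  ]
}}

```text
clock: 7.4
tcp_pos: [557.5, -149.3, 373.1]
eef_rot: [-1.041, -2.964, -0.0]
ft_force: [-0.0, 0.0, -2.9]
width: 0.149
gripper_force: 59.4
```

Emit:
{"op": "play_rows", "data": {
  "targets": [
    {"tx":0,"ty":0,"tz":6,"yaw":0},
    {"tx":0,"ty":0,"tz":5,"yaw":0},
    {"tx":0,"ty":0,"tz":3,"yaw":0},
    {"tx":0,"ty":0,"tz":1,"yaw":0},
    {"tx":0,"ty":0,"tz":1,"yaw":0}
  ]
}}

```text
clock: 7.82
tcp_pos: [557.5, -149.3, 357.0]
eef_rot: [-1.041, -2.964, 0.0]
ft_force: [-0.1, 0.2, -2.3]
width: 0.148
gripper_force: 59.5
```

Emit:
{"op": "play_rows", "data": {
  "targets": [
    {"tx":0,"ty":0,"tz":1,"yaw":0},
    {"tx":0,"ty":0,"tz":1,"yaw":0},
    {"tx":0,"ty":0,"tz":0,"yaw":0}
  ]
}}

```text
clock: 8.07
tcp_pos: [557.5, -149.3, 355.2]
eef_rot: [1.041, 2.964, 0.0]
ft_force: [0.0, -0.1, -3.4]
width: 0.153
gripper_force: 59.4
```

Emit:
{"op": "play_rows", "data": {
  "targets": [
    {"tx":0,"ty":0,"tz":1,"yaw":0},
    {"tx":0,"ty":0,"tz":1,"yaw":0},
    {"tx":0,"ty":0,"tz":0,"yaw":0}
  ]
}}

```text
clock: 8.32
tcp_pos: [557.6, -149.3, 353.2]
eef_rot: [1.041, 2.964, 0.0]
ft_force: [1.0, 0.5, -0.4]
width: 0.151
gripper_force: 59.8
```

Emit:
{"op": "play_rows", "data": {
  "targets": [
    {"tx":0,"ty":0,"tz":1,"yaw":0},
    {"tx":0,"ty":0,"tz":0,"yaw":0}
  ]
}}

```text
clock: 8.48
tcp_pos: [557.5, -149.2, 352.2]
eef_rot: [1.041, 2.964, 0.0]
ft_force: [1.1, 0.2, 0.9]
width: 0.151
gripper_force: 59.9
```

Emit:
{"op": "play_rows", "data": {
  "targets": [
    {"tx":0,"ty":0,"tz":1,"yaw":0},
    {"tx":0,"ty":0,"tz":0,"yaw":0}
  ]
}}

```text
clock: 8.65
tcp_pos: [557.6, -149.3, 351.2]
eef_rot: [1.041, 2.964, 0.0]
ft_force: [0.8, 1.1, 1.2]
width: 0.151
gripper_force: 60.0
```

Run:
```python
from h import *
s=arm.state();print(s['tcp_pos'],s['ft_force'],s['ft_torque'])
```

```text
[ 557.55076469 -149.25828613  351.19384475] [0.83013583 1.06490667 1.18337474] [ 0.39750374 -0.43745502 -0.01351189]
```

Emit:
{"op": "play_rows", "data": {
  "targets": [
    {"tx":0,"ty":0.4,"tz":1,"yaw":0},
    {"tx":0,"ty":0,"tz":0,"yaw":-0.05},
    {"tx":0,"ty":0,"tz":0,"yaw":-0.05}
  ]
}}

```text
clock: 8.9
tcp_pos: [557.8, -148.9, 350.3]
eef_rot: [0.889, 3.013, 0.0]
ft_force: [1.7, 0.8, 1.7]
width: 0.152
gripper_force: 60.1
```

Emit:
{"op": "play_rows", "data": {
  "targets": [
    {"tx":0,"ty":0,"tz":0,"yaw":-0.05},
    {"tx":0,"ty":0,"tz":0,"yaw":-0.05}
  ]
}}

```text
clock: 9.07
tcp_pos: [557.8, -148.9, 350.3]
eef_rot: [0.736, 3.054, 0.0]
ft_force: [1.3, 1.7, 2.3]
width: 0.156
gripper_force: 60.1
```

Emit:
{"op": "play_rows", "data": {
  "targets": [
    {"tx":0,"ty":0,"tz":0,"yaw":-0.05},
    {"tx":0,"ty":0,"tz":0,"yaw":-0.05}
  ]
}}

```text
clock: 9.23
tcp_pos: [557.8, -148.9, 350.2]
eef_rot: [0.583, 3.087, 0.0]
ft_force: [0.8, 1.5, 2.5]
width: 0.154
gripper_force: 60.1
```

Run:
```python
from h import *
s=arm.state();print(s['tcp_pos'],s['ft_force'],s['ft_torque'],s['qpos'][5])
```

```text
[ 557.79051379 -148.90792714  350.23888827] [0.77678606 1.46198608 2.51436979] [ 0.42710402 -0.23902798 -0.03640971] -0.028734928791819957
```

Emit:
{"op": "play_rows", "data": {
  "targets": [
    {"tx":0,"ty":0.4,"tz":0,"yaw":-0.05},
    {"tx":0,"ty":0,"tz":0,"yaw":-0.05},
    {"tx":0,"ty":0,"tz":0,"yaw":-0.05}
  ]
}}

```text
clock: 9.48
tcp_pos: [557.9, -148.6, 350.2]
eef_rot: [0.35, 3.122, -0.0]
ft_force: [-0.4, 0.4, 2.4]
width: 0.153
gripper_force: 60.1
```

Emit:
{"op": "play_rows", "data": {
  "targets": [
    {"tx":0,"ty":0,"tz":0,"yaw":-0.05},
    {"tx":0,"ty":0,"tz":0,"yaw":-0.05},
    {"tx":0,"ty":0,"tz":0,"yaw":-0.05}
  ]
}}

```text
clock: 9.73
tcp_pos: [557.8, -148.6, 350.2]
eef_rot: [-0.115, -3.139, 0.0]
ft_force: [1.2, 1.3, 1.6]
width: 0.15
gripper_force: 60.1
```

Emit:
{"op": "play_rows", "data": {
  "targets": [
    {"tx":0,"ty":0,"tz":0,"yaw":-0.05},
    {"tx":0,"ty":0,"tz":0,"yaw":-0.05},
    {"tx":0,"ty":0,"tz":0,"yaw":-0.05}
  ]
}}

```text
clock: 9.98
tcp_pos: [557.8, -148.6, 350.1]
eef_rot: [0.12, -3.139, 0.0]
ft_force: [-0.3, 1.2, 1.7]
width: 0.152
gripper_force: 60.0
```

Run:
```python
from h import *
s=arm.state();print(s['tcp_pos'],s['ft_force'],s['ft_torque'],s['qpos'][5])
```

```text
[ 557.81772981 -148.62796615  350.12351796] [-0.308901    1.20757854  1.68599469] [ 0.05754507 -0.02316219  0.0107551 ] -0.47803616636676854
```

Emit:
{"op": "play_rows", "data": {
  "targets": [
    {"tx":0,"ty":0,"tz":0,"yaw":-0.05},
    {"tx":0,"ty":0,"tz":0,"yaw":-0.05},
    {"tx":0,"ty":0,"tz":0,"yaw":-0.05}
  ]
}}

```text
clock: 10.23
tcp_pos: [557.8, -148.6, 349.9]
eef_rot: [0.355, -3.121, 0.0]
ft_force: [0.6, -0.2, -2.4]
width: 0.154
gripper_force: 59.5
```

Emit:
{"op": "play_rows", "data": {
  "targets": [
    {"tx":0,"ty":0,"tz":0,"yaw":-0.05},
    {"tx":0,"ty":0,"tz":0,"yaw":-0.05},
    {"tx":0,"ty":0,"tz":0,"yaw":-0.05}
  ]
}}

```text
clock: 10.48
tcp_pos: [557.7, -148.6, 349.7]
eef_rot: [0.588, -3.085, -0.0]
ft_force: [0.6, 0.1, -2.3]
width: 0.15
gripper_force: 59.4
```

Emit:
{"op": "play_rows", "data": {
  "targets": [
    {"tx":0,"ty":0,"tz":0,"yaw":-0.05},
    {"tx":0,"ty":0,"tz":0,"yaw":-0.05},
    {"tx":0,"ty":0,"tz":0,"yaw":-0.05}
  ]
}}

```text
clock: 10.73
tcp_pos: [557.7, -148.7, 349.7]
eef_rot: [0.817, -3.032, 0.0]
ft_force: [0.1, -0.8, -2.3]
width: 0.148
gripper_force: 59.4
```

Run:
```python
from h import *
s=arm.state();print(s['tcp_pos'],s['ft_force'],s['ft_torque'],s['qpos'][5])
```

```text
[ 557.70570434 -148.67513499  349.74790724] [ 0.1190126  -0.78167041 -2.28256177] [-0.25825528 -0.02828325 -0.15039759] -0.9279968190241685
```

The force dropped, so the square has been found. I'll ease the twist and lower the key home.

Emit:
{"op": "play_rows", "data": {
  "targets": [
    {"tx":0,"ty":0,"tz":0,"yaw":0.06},
    {"tx":0,"ty":0,"tz":1,"yaw":0},
    {"tx":0,"ty":0,"tz":1,"yaw":0}
  ]
}}

```text
clock: 10.98
tcp_pos: [557.8, -148.6, 347.8]
eef_rot: [0.724, -3.056, -0.0]
ft_force: [-0.5, -1.4, -2.1]
width: 0.152
gripper_force: 59.4
```

Emit:
{"op": "play_rows", "data": {
  "targets": [
    {"tx":0,"ty":0,"tz":1,"yaw":0},
    {"tx":0,"ty":0,"tz":1,"yaw":0},
    {"tx":0,"ty":0,"tz":0,"yaw":0}
  ]
}}

```text
clock: 11.23
tcp_pos: [557.8, -148.6, 345.9]
eef_rot: [0.723, -3.057, -0.0]
ft_force: [0.0, 0.1, -3.8]
width: 0.149
gripper_force: 59.4
```

Run:
```python
from h import *
s=arm.state();print(s['tcp_pos'],s['ft_force'],s['ft_torque'],s['qpos'][5])
```

```text
[ 557.79257876 -148.58853657  345.85284402] [ 0.0242779   0.11573045 -3.75685694] [-0.19170912  0.07706693 -0.0183959 ] -0.866198201205785
```

Slides freely. Continue about 7 mm, to about 20 mm past the tip.

Emit:
{"op": "play_rows", "data": {
  "targets": [
    {"tx":0,"ty":0,"tz":1.5,"yaw":0},
    {"tx":0,"ty":0,"tz":1.5,"yaw":0},
    {"tx":0,"ty":0,"tz":0,"yaw":0}
  ]
}}

```text
clock: 11.48
tcp_pos: [557.8, -148.6, 342.9]
eef_rot: [0.723, -3.057, -0.0]
ft_force: [-0.6, -1.1, -3.2]
width: 0.154
gripper_force: 59.3
```

Emit:
{"op": "play_rows", "data": {
  "targets": [
    {"tx":0,"ty":0,"tz":1.5,"yaw":0},
    {"tx":0,"ty":0,"tz":1.5,"yaw":0},
    {"tx":0,"ty":0,"tz":0,"yaw":0}
  ]
}}

```text
clock: 11.73
tcp_pos: [557.8, -148.6, 339.9]
eef_rot: [0.723, -3.057, -0.0]
ft_force: [-0.6, -1.1, -3.4]
width: 0.153
gripper_force: 59.3
```

Run:
```python
from h import *
s=arm.state();print(s['tcp_pos'],s['ft_force'],s['ft_torque'],s['qpos'][5])
```

```text
[ 557.83249453 -148.56332713  339.8618261 ] [-0.61115324 -1.09063847 -3.35494335] [-0.19236165  0.01005581 -0.04289538] -0.865620164365009
```

Emit:
{"op": "play_rows", "data": {
  "targets": [
    {"tx":0,"ty":0,"tz":0,"yaw":-0.08},
    {"tx":0,"ty":0,"tz":0,"yaw":-0.08},
    {"tx":0,"ty":0,"tz":0,"yaw":-0.08},
    {"tx":0,"ty":0,"tz":0,"yaw":-0.08},
    {"tx":0,"ty":0,"tz":0,"yaw":-0.08}
  ]
}}

```text
clock: 12.15
tcp_pos: [557.8, -148.7, 340.0]
eef_rot: [1.321, -2.85, 0.0]
ft_force: [-0.7, -1.7, -4.6]
width: 0.152
gripper_force: 59.2
```

Emit:
{"op": "play_rows", "data": {
  "targets": [
    {"tx":0,"ty":0,"tz":0,"yaw":-0.08},
    {"tx":0,"ty":0,"tz":0,"yaw":-0.08},
    {"tx":0,"ty":0,"tz":0,"yaw":-0.08},
    {"tx":0,"ty":0,"tz":0,"yaw":-0.08},
    {"tx":0,"ty":0,"tz":0,"yaw":-0.08}
  ]
}}

```text
clock: 12.57
tcp_pos: [557.9, -148.8, 340.0]
eef_rot: [1.86, -2.531, 0.0]
ft_force: [-0.3, -2.8, -4.8]
width: 0.152
gripper_force: 59.1
```

```bash
cat > s.py <<'E'
from h import *
s=arm.state();print(s['tcp_pos'].round(2),s['ft_force'].round(1),s['ft_torque'].round(3),s['qpos'][5].round(3),'w',round(s['width'],3),s['clock'])
E
python3 s.py
```

```text
[ 557.87 -148.77  340.01] [-0.3 -2.8 -4.8] [-0.747  0.003 -0.22 ] -1.669 w 0.152 12.5667
```

Emit:
{"op": "play_rows", "data": {
  "targets": [
    {"tx":0.4,"ty":-0.1,"tz":0,"yaw":-0.06},
    {"tx":0,"ty":0,"tz":0,"yaw":-0.06},
    {"tx":0,"ty":0,"tz":0,"yaw":-0.06},
    {"tx":0,"ty":0,"tz":0,"yaw":-0.06}
  ]
}}

```text
clock: 12.9
tcp_pos: [557.9, -149.2, 340.0]
eef_rot: [2.149, -2.291, 0.0]
ft_force: [-0.7, -1.7, -5.3]
width: 0.151
gripper_force: 59.0
```

```bash
python3 s.py
```

```text
[ 557.88 -149.17  340.01] [-0.7 -1.7 -5.3] [-0.725 -0.003 -0.131] -1.909 w 0.151 12.9
```

Emit:
{"op": "play_rows", "data": {
  "targets": [
    {"tx":0,"ty":0,"tz":0,"yaw":-0.04},
    {"tx":0,"ty":0,"tz":0,"yaw":-0.04}
  ]
}}

```text
clock: 13.07
tcp_pos: [557.9, -149.2, 340.0]
eef_rot: [2.238, -2.204, 0.0]
ft_force: [0.1, -2.4, -5.1]
width: 0.151
gripper_force: 59.0
```

```bash
python3 s.py
```

```text
[ 557.9  -149.2   339.99] [ 0.1 -2.4 -5.1] [-0.697 -0.093 -0.136] -1.988 w 0.151 13.0667
```

Emit:
{"op": "play_rows", "data": {
  "targets": [
    {"tx":0,"ty":0,"tz":0,"yaw":-0.04},
    {"tx":0,"ty":0,"tz":0,"yaw":-0.04}
  ]
}}

```text
clock: 13.23
tcp_pos: [557.9, -149.2, 340.0]
eef_rot: [2.324, -2.113, 0.0]
ft_force: [0.5, -2.4, -4.7]
width: 0.152
gripper_force: 59.1
```

```bash
python3 s.py
```

```text
[ 557.92 -149.18  340.  ] [ 0.5 -2.4 -4.7] [-0.778 -0.093 -0.191] -2.068 w 0.152 13.2333
```

Emit:
{"op": "play_rows", "data": {
  "targets": [
    {"tx":0,"ty":0,"tz":0,"yaw":-0.035},
    {"tx":0,"ty":0,"tz":0,"yaw":-0.035}
  ]
}}

```text
clock: 13.4
tcp_pos: [557.9, -149.2, 340.0]
eef_rot: [2.396, -2.031, 0.001]
ft_force: [-0.5, -3.0, -6.2]
width: 0.152
gripper_force: 59.0
```

```bash
python3 s.py
```

```text
[ 557.93 -149.21  340.01] [-0.5 -3.  -6.2] [-0.821 -0.086 -0.139] -2.138 w 0.152 13.4
```

Emit:
{"op": "play_rows", "data": {
  "targets": [
    {"tx":0,"ty":0,"tz":0,"yaw":-0.035},
    {"tx":0,"ty":0,"tz":0,"yaw":-0.035}
  ]
}}

```text
clock: 13.57
tcp_pos: [557.9, -149.2, 340.0]
eef_rot: [2.466, -1.946, 0.001]
ft_force: [0.8, -2.6, -5.4]
width: 0.152
gripper_force: 59.0
```

```bash
python3 s.py
```

```text
[ 557.94 -149.22  340.02] [ 0.8 -2.6 -5.4] [-0.825 -0.227 -0.166] -2.208 w 0.152 13.5667
```

Emit:
{"op": "play_rows", "data": {
  "targets": [
    {"tx":0,"ty":0,"tz":0,"yaw":-0.03},
    {"tx":0,"ty":0,"tz":0,"yaw":-0.03}
  ]
}}

```text
clock: 13.73
tcp_pos: [558.0, -149.2, 340.0]
eef_rot: [2.523, -1.871, 0.001]
ft_force: [-0.1, -2.2, -5.4]
width: 0.152
gripper_force: 59.0
```

```bash
python3 s.py
```

```text
[ 557.95 -149.22  340.05] [-0.1 -2.2 -5.4] [-0.864 -0.221 -0.17 ] -2.268 w 0.152 13.7333
```

Emit:
{"op": "play_rows", "data": {
  "targets": [
    {"tx":0,"ty":0,"tz":0,"yaw":-0.03},
    {"tx":0,"ty":0,"tz":0,"yaw":-0.03}
  ]
}}

```text
clock: 13.9
tcp_pos: [558.0, -149.2, 340.0]
eef_rot: [2.578, -1.795, 0.001]
ft_force: [1.3, -2.5, -5.8]
width: 0.151
gripper_force: 59.0
```

```bash
python3 s.py
```

```text
[ 557.96 -149.23  340.05] [ 1.3 -2.5 -5.8] [-0.837 -0.172 -0.129] -2.328 w 0.151 13.9
```

Emit:
{"op": "play_rows", "data": {
  "targets": [
    {"tx":0,"ty":0,"tz":0,"yaw":-0.03},
    {"tx":0,"ty":0,"tz":0,"yaw":-0.03}
  ]
}}

```text
clock: 14.07
tcp_pos: [558.0, -149.3, 340.0]
eef_rot: [2.63, -1.717, 0.001]
ft_force: [0.9, -3.3, -5.4]
width: 0.152
gripper_force: 59.1
```

```bash
python3 s.py
python3 - <<'E'
from h import *
snap('wrist','w4');snap('top','t4')
a=cv2.resize(cv2.imread('pics/w4.png')[:240,90:410],(480,360),interpolation=cv2.INTER_CUBIC)
b=cv2.resize(cv2.imread('pics/t4.png')[150:225,285:350],(312,360),interpolation=cv2.INTER_CUBIC)
cv2.imwrite('pics/g.png',np.hstack([a,b]))
E
```

```text
[ 557.96 -149.26  340.02] [ 0.9 -3.3 -5.4] [-0.885 -0.266 -0.451] -2.388 w 0.152 14.0667
```

View pics/g.png

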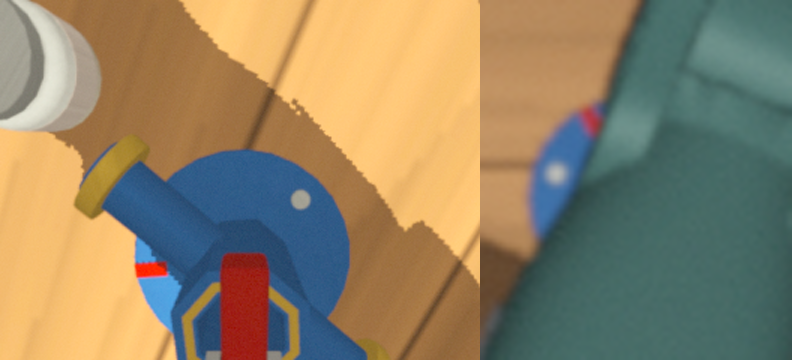

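Torque of 0.45 N m shows the open stop has been met, and the yellow pointer has left the red mark at (150,270). I'll ease the twist and lift.

Emit:
{"op": "play_rows", "data": {
  "targets": [
    {"tx":0,"ty":0,"tz":0,"yaw":0.05},
    {"tx":0,"ty":0,"tz":0,"yaw":0.04},
    {"tx":0,"ty":0,"tz":0,"yaw":0}
  ]
}}

```text
clock: 14.42
tcp_pos: [558.0, -149.1, 340.2]
eef_rot: [2.547, -1.838, 0.001]
ft_force: [0.7, -2.9, -4.0]
width: 0.152
gripper_force: 59.2
```

```bash
python3 s.py
```

```text
[ 557.96 -149.12  340.22] [ 0.7 -2.9 -4. ] [-0.758 -0.242 -0.013] -2.293 w 0.152 14.4167
```

Emit:
{"op": "play_rows", "data": {
  "targets": [
    {"tx":0.4,"ty":0.1,"tz":0,"yaw":0},
    {"tx":0,"ty":0,"tz":-2,"yaw":0},
    {"tx":0,"ty":0,"tz":-3,"yaw":0},
    {"tx":0,"ty":0,"tz":-4,"yaw":0},
    {"tx":0,"ty":0,"tz":-4,"yaw":0}
  ]
}}

```text
clock: 14.83
tcp_pos: [557.8, -149.3, 353.7]
eef_rot: [-2.55, 1.834, 0.0]
ft_force: [-0.5, 0.4, -2.8]
width: 0.155
gripper_force: 59.4
```

```bash
python3 s.py
```

```text
[ 557.85 -149.33  353.7 ] [-0.5  0.4 -2.8] [ 0.024  0.004 -0.034] -2.297 w 0.155 14.8333
```

Emit:
{"op": "play_rows", "data": {
  "targets": [
    {"tx":0,"ty":0,"tz":-10,"yaw":0},
    {"tx":0,"ty":0,"tz":-25,"yaw":0},
    {"tx":0,"ty":0,"tz":-30,"yaw":0},
    {"tx":0,"ty":0,"tz":-35,"yaw":0},
    {"tx":0,"ty":0,"tz":-30,"yaw":0}
  ]
}}

```text
clock: 15.25
tcp_pos: [557.3, -149.0, 485.7]
eef_rot: [-2.55, 1.834, -0.001]
ft_force: [1.4, -0.3, -2.6]
width: 0.154
gripper_force: 59.4
```

Emit:
{"op": "play_rows", "data": {
  "targets": [
    {"tx":0,"ty":0,"tz":0,"yaw":0.117},
    {"tx":0,"ty":0,"tz":0,"yaw":0.117},
    {"tx":0,"ty":0,"tz":0,"yaw":0.117},
    {"tx":0,"ty":0,"tz":0,"yaw":0.117},
    {"tx":0,"ty":0,"tz":0,"yaw":0.117}
  ]
}}

```text
clock: 15.67
tcp_pos: [557.7, -149.1, 483.6]
eef_rot: [-1.906, 2.497, 0.001]
ft_force: [0.1, -0.3, -2.9]
width: 0.151
gripper_force: 59.4
```

Emit:
{"op": "play_rows", "data": {
  "targets": [
    {"tx":0,"ty":0,"tz":0,"yaw":0.117},
    {"tx":0,"ty":0,"tz":0,"yaw":0.117},
    {"tx":0,"ty":0,"tz":0,"yaw":0.117},
    {"tx":0,"ty":0,"tz":0,"yaw":0.117},
    {"tx":0,"ty":0,"tz":0,"yaw":0.117}
  ]
}}

```text
clock: 16.08
tcp_pos: [557.7, -149.1, 483.6]
eef_rot: [-1.105, 2.94, 0.001]
ft_force: [0.0, 0.1, -2.1]
width: 0.154
gripper_force: 59.4
```

```bash
python3 s.py;python3 -c "
from h import *
s=arm.state();M=R.from_rotvec(s['eef_rot']).as_matrix();print(np.arctan2(M[1,0],M[0,0])+2*np.pi,M.T@(np.array([557,189.8,s['tcp_pos'][2]])-s['tcp_pos']))"
```

```text
[ 557.71 -149.11  483.63] [ 0.   0.1 -2.1] [-0.004 -0.013 -0.001] -1.121 w 0.154 16.0833
3.860437701176691 [-2.22644192e+02  2.55514394e+02  2.25719264e-01]
```

Emit:
{"op": "play_rows", "data": {
  "targets": [
    {"tx":-22,"ty":25.3,"tz":0,"yaw":0},
    {"tx":-24,"ty":27.5,"tz":0,"yaw":0},
    {"tx":-24,"ty":27.5,"tz":0,"yaw":0}
  ]
}}

```text
clock: 16.33
tcp_pos: [556.7, -41.9, 483.5]
eef_rot: [-1.111, 2.938, 0.001]
ft_force: [1.4, 0.4, -1.8]
width: 0.15
gripper_force: 59.4
```

```bash
python3 s.py
python3 - <<'E'
from h import *
snap('wrist','w5')
cv2.imwrite('pics/h.png',cv2.resize(cv2.imread('pics/w5.png'),(800,600),interpolation=cv2.INTER_CUBIC))
E
```

```text
[556.7  -41.86 483.51] [ 1.4  0.4 -1.8] [-0.017 -0.053 -0.026] -0.944 w 0.15 16.3333
```

View pics/h.png

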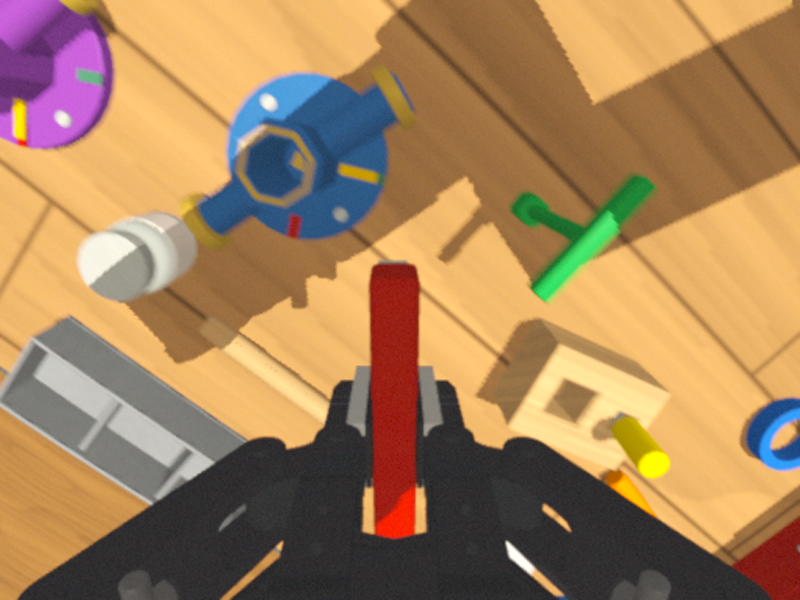

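The yellow pointer at (360,173) now lies on the green mark, so the valve is open. The key is still straight in the grip, and its empty hole is at (571,402). On to the holder.

Emit:
{"op": "play_rows", "data": {
  "targets": [
    {"tx":-26,"ty":29.9,"tz":0,"yaw":0},
    {"tx":-26,"ty":29.9,"tz":0,"yaw":0},
    {"tx":-26,"ty":29.9,"tz":0,"yaw":0},
    {"tx":-26,"ty":29.9,"tz":0,"yaw":0},
    {"tx":-26,"ty":29.9,"tz":0,"yaw":0}
  ]
}}

```text
clock: 16.8
tcp_pos: [554.7, 157.2, 483.8]
eef_rot: [-1.113, 2.937, 0.001]
ft_force: [0.4, -0.9, -3.2]
width: 0.152
gripper_force: 59.6
```

Emit:
{"op": "play_rows", "data": {
  "targets": [
    {"tx":-22.6,"ty":25.7,"tz":0,"yaw":0},
    {"tx":0,"ty":0,"tz":0,"yaw":0},
    {"tx":0,"ty":0,"tz":0,"yaw":0}
  ]
}}

```text
clock: 17.05
tcp_pos: [554.9, 191.2, 483.3]
eef_rot: [1.118, -2.936, -0.001]
ft_force: [0.7, -0.3, -2.9]
width: 0.154
gripper_force: 59.7
```

```bash
python3 s.py;python3 -c "
from h import *
s=arm.state();M=R.from_rotvec(s['eef_rot']).as_matrix();print(np.arctan2(M[1,0],M[0,0])+2*np.pi,M.T@(np.array([557,189.8,s['tcp_pos'][2]])-s['tcp_pos']))"
```

```text
[554.88 191.23 483.32] [ 0.7 -0.3 -2.9] [-0.041  0.042  0.042] -0.535 w 0.154 17.05
3.8691604291766 [-6.32568913e-01 -2.48003243e+00 -1.45891517e-03]
```

Emit:
{"op": "play_rows", "data": {
  "targets": [
    {"tx":-0.6,"ty":-2.5,"tz":0,"yaw":0},
    {"tx":0,"ty":0,"tz":30,"yaw":0},
    {"tx":0,"ty":0,"tz":35,"yaw":0},
    {"tx":0,"ty":0,"tz":20,"yaw":0},
    {"tx":0,"ty":0,"tz":8,"yaw":0}
  ]
}}

```text
clock: 17.47
tcp_pos: [557.0, 186.5, 387.5]
eef_rot: [1.109, -2.935, -0.001]
ft_force: [-0.9, -0.2, -2.1]
width: 0.15
gripper_force: 59.6
```

Emit:
{"op": "play_rows", "data": {
  "targets": [
    {"tx":0,"ty":0,"tz":4,"yaw":0},
    {"tx":0,"ty":0,"tz":3,"yaw":0},
    {"tx":0,"ty":0,"tz":3,"yaw":0},
    {"tx":0,"ty":0,"tz":3,"yaw":0}
  ]
}}

```text
clock: 17.8
tcp_pos: [557.8, 187.8, 378.2]
eef_rot: [-1.112, 2.936, -0.001]
ft_force: [-0.1, 0.8, -2.7]
width: 0.15
gripper_force: 59.6
```

```bash
python3 s.py
```

```text
[557.82 187.82 378.15] [-0.1  0.8 -2.7] [-0.019 -0.004  0.019] -0.538 w 0.15 17.8
```

Emit:
{"op": "play_rows", "data": {
  "targets": [
    {"tx":0,"ty":0,"tz":0,"yaw":0},
    {"tx":0,"ty":0,"tz":0,"yaw":0},
    {"tx":0,"ty":0,"tz":0,"yaw":0}
  ]
}}

```text
clock: 18.05
tcp_pos: [557.5, 188.0, 377.6]
eef_rot: [-1.113, 2.937, -0.0]
ft_force: [0.1, -0.2, -2.8]
width: 0.154
gripper_force: 59.7
```

Correct by (-0.5,+1.7) and lower to about 4 mm above the floor.

Emit:
{"op": "play_rows", "data": {
  "targets": [
    {"tx":-0.7,"ty":1.6,"tz":0,"yaw":0},
    {"tx":0,"ty":0,"tz":8,"yaw":0},
    {"tx":0,"ty":0,"tz":12,"yaw":0},
    {"tx":0,"ty":0,"tz":10,"yaw":0},
    {"tx":0,"ty":0,"tz":6,"yaw":0}
  ]
}}

```text
clock: 18.47
tcp_pos: [556.7, 189.7, 339.7]
eef_rot: [1.113, -2.937, -0.0]
ft_force: [0.6, 0.1, -2.5]
width: 0.152
gripper_force: 59.6
```

Emit:
{"op": "play_rows", "data": {
  "targets": [
    {"tx":0,"ty":0,"tz":6,"yaw":0},
    {"tx":0,"ty":0,"tz":4,"yaw":0},
    {"tx":0,"ty":0,"tz":1,"yaw":0},
    {"tx":0,"ty":0,"tz":0,"yaw":0}
  ]
}}

```text
clock: 18.8
tcp_pos: [556.9, 189.6, 330.1]
eef_rot: [1.113, -2.938, -0.0]
ft_force: [0.1, -0.5, -3.3]
width: 0.148
gripper_force: 59.7
```

```bash
python3 s.py
```

```text
[556.93 189.64 330.12] [ 0.1 -0.5 -3.3] [-0.008  0.007 -0.003] -0.534 w 0.148 18.8
```

Four mm from the floor: feel for it.

Emit:
{"op": "play_rows", "data": {
  "targets": [
    {"tx":0,"ty":0,"tz":1,"yaw":0},
    {"tx":0,"ty":0,"tz":1,"yaw":0},
    {"tx":0,"ty":0,"tz":1,"yaw":0},
    {"tx":0,"ty":0,"tz":0,"yaw":0}
  ]
}}

```text
clock: 19.13
tcp_pos: [556.9, 189.6, 327.2]
eef_rot: [-1.113, 2.938, -0.0]
ft_force: [0.0, -0.3, -2.9]
width: 0.151
gripper_force: 59.7
```

Emit:
{"op": "play_rows", "data": {
  "targets": [
    {"tx":0,"ty":0,"tz":0.5,"yaw":0},
    {"tx":0,"ty":0,"tz":0,"yaw":0}
  ]
}}

```text
clock: 19.3
tcp_pos: [556.9, 189.6, 326.7]
eef_rot: [1.113, -2.938, 0.0]
ft_force: [0.4, 0.5, -2.1]
width: 0.151
gripper_force: 59.7
```

Emit:
{"op": "play_rows", "data": {
  "targets": [
    {"tx":0,"ty":0,"tz":0.5,"yaw":0},
    {"tx":0,"ty":0,"tz":0,"yaw":0}
  ]
}}

```text
clock: 19.47
tcp_pos: [557.0, 189.6, 326.3]
eef_rot: [-1.113, 2.938, -0.0]
ft_force: [0.2, -0.4, -2.2]
width: 0.149
gripper_force: 59.8
```

Emit:
{"op": "play_rows", "data": {
  "targets": [
    {"tx":0,"ty":0,"tz":0.5,"yaw":0},
    {"tx":0,"ty":0,"tz":0,"yaw":0},
    {"tx":0,"ty":0,"tz":0,"yaw":0}
  ]
}}

```text
clock: 19.72
tcp_pos: [557.0, 189.6, 326.2]
eef_rot: [-1.112, 2.937, -0.0]
ft_force: [-0.7, -0.5, 5.3]
width: 0.149
gripper_force: 60.9
```

Emit:
{"op": "play_rows", "data": {
  "targets": [
    {"tx":0,"ty":0,"tz":0.3,"yaw":0},
    {"tx":0,"ty":0,"tz":0,"yaw":0}
  ]
}}

```text
clock: 19.88
tcp_pos: [557.1, 189.7, 326.1]
eef_rot: [-1.112, 2.937, -0.0]
ft_force: [-1.4, -1.1, 9.4]
width: 0.147
gripper_force: 61.4
```

Emit:
{"op": "play_rows", "data": {
  "targets": [
    {"tx":0,"ty":0,"tz":-0.7,"yaw":0},
    {"tx":0,"ty":0,"tz":0,"yaw":0}
  ],
  "squeeze": 20
}}

```text
clock: 20.05
tcp_pos: [556.9, 189.6, 326.2]
eef_rot: [-1.113, 2.938, -0.0]
ft_force: [0.0, -0.7, 4.2]
width: 0.153
gripper_force: 60.5
```

Emit:
{"op": "play_rows", "data": {
  "targets": [
    {"tx":0,"ty":0,"tz":0,"yaw":0},
    {"tx":0,"ty":0,"tz":0,"yaw":0},
    {"tx":0,"ty":0,"tz":0,"yaw":0},
    {"tx":0,"ty":0,"tz":0,"yaw":0}
  ],
  "gripper": 22
}}

```text
clock: 20.38
tcp_pos: [556.9, 189.6, 326.0]
eef_rot: [1.113, -2.938, -0.0]
ft_force: [0.8, 0.8, -0.3]
width: 0.253
gripper_force: 0.0
```

Emit:
{"op": "play_rows", "data": {
  "targets": [
    {"tx":0,"ty":0,"tz":0,"yaw":0},
    {"tx":0,"ty":0,"tz":0,"yaw":0},
    {"tx":0,"ty":0,"tz":0,"yaw":0},
    {"tx":0,"ty":0,"tz":0,"yaw":0},
    {"tx":0,"ty":0,"tz":0,"yaw":0}
  ],
  "gripper": 80
}}

```text
clock: 20.8
tcp_pos: [556.9, 189.6, 326.1]
eef_rot: [1.113, -2.938, 0.0]
ft_force: [-0.6, 0.1, 1.4]
width: 0.931
gripper_force: 0.0
```

Emit:
{"op": "play_rows", "data": {
  "targets": [
    {"tx":0,"ty":0,"tz":0,"yaw":0},
    {"tx":0,"ty":0,"tz":-4,"yaw":0},
    {"tx":0,"ty":0,"tz":-10,"yaw":0},
    {"tx":0,"ty":0,"tz":-20,"yaw":0},
    {"tx":0,"ty":0,"tz":-30,"yaw":0}
  ]
}}

```text
clock: 21.22
tcp_pos: [556.5, 189.5, 390.0]
eef_rot: [1.112, -2.935, -0.001]
ft_force: [1.1, 0.2, -0.4]
width: 0.941
gripper_force: 0.0
```

Emit:
{"op": "play_rows", "data": {
  "targets": [
    {"tx":0,"ty":0,"tz":-30,"yaw":0},
    {"tx":0,"ty":0,"tz":-30,"yaw":0},
    {"tx":0,"ty":0,"tz":0,"yaw":0},
    {"tx":0,"ty":0,"tz":0,"yaw":0}
  ]
}}

```text
clock: 21.55
tcp_pos: [557.0, 189.7, 452.4]
eef_rot: [-1.112, 2.935, -0.001]
ft_force: [-0.7, 0.2, -1.6]
width: 0.939
gripper_force: 0.0
```

```bash
python3 s.py
python3 - <<'E'
from h import *
snap('wrist','w6');snap('scene','s6')
a=cv2.resize(cv2.imread('pics/w6.png')[60:310,110:400],(464,400),interpolation=cv2.INTER_CUBIC)
b=cv2.resize(cv2.imread('pics/s6.png')[130:290,180:310],(325,400),interpolation=cv2.INTER_CUBIC)
cv2.imwrite('pics/i.png',np.hstack([a,b]))
E
```

```text
[556.97 189.67 452.37] [-0.7  0.2 -1.6] [-0.017 -0.009  0.04 ] -0.534 w 0.939 21.55
```

View pics/i.png

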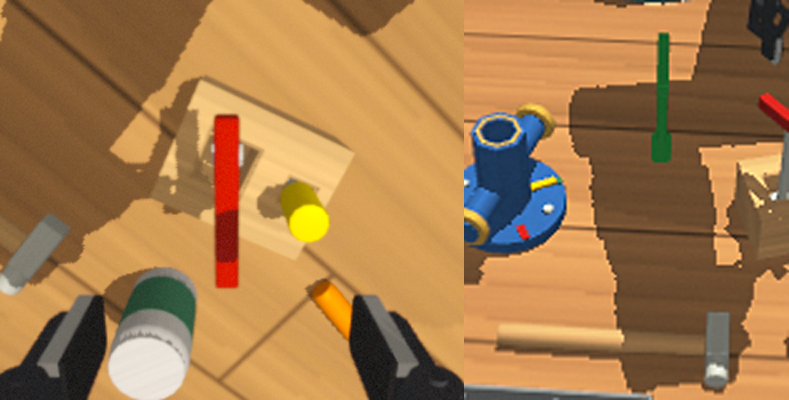

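The key stands upright in its hole, bar from (227,115) to (227,287). The pointer at (545,183) is well away from the red mark, and nothing else has moved.

```bash
python3 -c "
from plant import arm
print(arm.sign_off())"
```

```text
the job is handed in; nothing more can be done
None
```

The blue valve is turned to its open stop (pointer on the green mark), the red T-key is back upright in its holder hole, nothing else was moved, and the job was handed in at about 21.6 s; sign-off gave no verdict.

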